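Pop the lid of the larger basket and steady it open

TASK

Two lidded rattan-look baskets stand on the glass shelf. Press the release button on the front of the larger one so that its sprung lid pops up, then gently ease that lid back by hand until it stands fully open at its stop, past upright, and leave it there. Keep the smaller basket shut.

Things in the scene. Friction and masses are not known exactly. Their poses are not given: they have to be found in the camera images.
- basket_button_top (a point): Centre of the top of the larger basket's release button: round, metal, 28 mm across, pressed straight down; 8 mm above its grey 40 x 44 mm housing, 16 mm above the lid's top face. Travel 6 mm, 1.2 N to start, 5 N fully down; the latch frees at about 4 to 5 mm. Axes: x from the basket's front (button) to its back (hinge), y along its width, z up. Basket: 200 wide (y), 170 deep, 96 high, fixed.
- basket_lid_edge (a point): Middle of the free front edge of the larger basket's lid, a plate 120 mm deep (edge to hinge), 200 wide, 6 thick. Shut, it lies 22 mm behind the button's centre (along the basket's x) and 19 mm below its top. The hinge line runs along the basket's y, 142 mm behind the button's centre and 22 mm below its unpressed top. The point turns with the lid: its x points from edge to hinge.
- basket_lid (a joint): Angle of the larger basket's lid, rad: 0 shut, grows as the front edge swings up and back; stop at 1.75 (just past upright). A latch tongue over the front edge, drawn back by the button, holds it shut. Freed, a spring lifts it in a second to about 0.85 (0.6 to 1.1), where the stiff hinge holds it. Then about 1 N on its underside or edge moves it, and it stays where left. The stop gives a little.
- small_lid (a joint): Angle of the smaller basket's lid, rad: 0 shut and latched. That basket looks like the larger one but is 130 mm wide, 130 deep and 71 high, with its own release button of the same kind; its lid would pop up likewise. Both baskets are fixed on a glass shelf whose top is 50 mm above the work surface.

How it is judged:
By the outcome, as a careful person would: the job done as asked, in the order asked, and still so for the second after the job is handed in, with the robot touching nothing.
It also fails if it takes over 48 s, if anything falls off the work surface, if the arm or the gripper's body presses on something with over 40 N, if the wrist force passes 120 N, or if a joint passes its speed limit or range.

ROBOT

A 7-joint arm with a two-finger parallel gripper is mounted at the origin on the work surface. World frame = base frame: x ahead of the robot, y to its left, z up, the work surface at z = 0. Lengths are in m, angles in rad, forces in N, time in s.
With the tool pointing down it reaches from about 0.425 to 0.95 m from the base axis. Payload 4.7 kg.
Tool frame: the origin (TCP) lies on the centre line of the jaws, within the pads' length; the fingertips stand robot.nose_length ahead of it and the grasp point (between the pads) lies 11 mm behind it (robot.nose_length is the distance from the TCP to the fingertips, in m); z points along the fingers, y is the direction in which the jaws open and shut (so a half turn about z gives the same grasp; the last joint's range is limited). The gripper opens to 85 mm and grips with 20 to 120 N. Pads are 22 mm wide; open, the fingers measure 114 mm over their backs; the gripper's body (76 mm by 85 mm) begins 54 mm behind the grasp point. The pads swing forward as they close: fully open they stand 13 mm farther back than shut.
Start: joints at [-1.373, 0.469, -0.049, 1.532, 0.024, 1.141, -0.082], TCP at [0.152, 0.658, 0.239] pointing down, gripper open.
Joint ranges: [-2.59, 2.59], [-0.33, 1.99], [-1.39, 1.29], [0.1, 2.45], [-1.04, 4.18], [0.21, 1.99], [-2.66, 2.66]. Speed limits (rad/s): [2.57, 2.57, 3.14, 3.14, 3.14, 3.14, 3.14].

INTERFACE

Orientations are given as [roll, pitch, yaw] about the fixed x, y, z axes, in that order (R = Rz(yaw) Ry(pitch) Rx(roll)).
In Python, from plant import robot, eyes, spotter gives the robot as it stands.
- The arm moves only by the tool apply_moves, never from a script. Its argument "increments" is a list of rows, each a list of 7 numbers: the turn, a rotation vector about the world's x, y, z in rad, then the shift along the world's x, y, z in m, then the finger opening in m, from 0 to 0.0854. A call has 1 to 20 rows; each row shifts and turns the commanded pose from where the row before left it; what a row does not reach is not made up. A row lasts 1/10 s, in which the tool goes at most 50 mm and 8.59 degrees, less where a joint would pass 70% of its speed; a pose out of reach is approached as far as the arm can. A call is refused whole if a number of a shift passes 0.05 or a number of a turn 0.15, either way. A call with a gripper value outside its range is refused whole. The fingers move at their own pace and stop on an object; "grip_force" is the grip in N (left out, the last holds). Time passes only in rows, so rows that do not move let the fingers close. It gives the time, the measured TCP pose, the force and the opening at its end, in the units of the state.
- robot.observe(): the state, without advancing time (a new reading comes with each control period).
- eyes.grab_frame(name): name is "scene" or "side" or "wrist"; returns (picture, depth): 420x560x3 uint8, red, green, blue; 420x560 float32, m along the optical axis (not along the pixel's ray), 0 where there is no reading.
- eyes.camera_model(name): a dict with "intrinsics" (3x3 intrinsics, pixels), "position" and "orientation" of the camera in the world. Camera axes: x right, y up, looking along -z (the intrinsics and any distortion apply to the point x, -y, -z); pixel columns grow to the right and rows downward; lengths in m; the calibration is good to about 2 mm. A picture is of the moment at which its call begins: read the wrist's pose just before it. camera_model takes no time and is no camera call; for the wrist camera it gives the pose at the moment of the call.
- robot.close_job(): hands the job in, once; it reports no verdict.
Trained networks look in the newest picture that a camera, given by its name, has taken for a name from the list of things; names that differ only in an ending like _2 or _b are one class to them, and where a whole thing is asked for, a point or a joint stands for the part that bears it (a point fixed in the world has none). Each returns a list of dicts, best first, with "p" (0 to 1); they miss things now and then, are a little off and sometimes report something else, mostly with a low value. They report only what shows in the picture. A call takes as long as a camera call.
- spotter.look_for(camera, label): "bbox" ([centre column, centre row, width, height] in pixels, round what is visible of it).
- spotter.regions_of(camera, label): "pixels" (420x560 bool, what is visible of it) and "bbox" ([centre column, centre row, width, height] in pixels, round what is visible of it).
- spotter.pinpoint(camera, label): "position" ([column, row] in pixels: a listed point, or the origin of a listed thing).
The state is a dict: "t": time; "joint_positions": joint angles; "qd": joint speeds; "joint_torque": joint torques, N m; "tcp_pos": TCP position; "tcp_rot": TCP orientation; "ft_force": force on the tool from outside, world axes, zero at the start; "torque": the same for the moment, N m; "grip_width": finger opening in m.
Only numpy, scipy, OpenCV 4.12 (cv2) and the standard library are available. Lean on these libraries where they do the work, as an engineer would, in place of code of your own. Each camera call takes 0.05 s, during which the arm holds its last target.

## Working session

There is one attempt and no reset: what is moved stays moved. The work goes in short steps, Python scripts to look and compute and a tool call to move; the robot and the scene stay as the last step left them, time stands still between calls to the robot, and variables do not carry over. Pictures are saved under pics/ and viewed, and the job is handed in when it is done.

Besides the shell and the picture viewer there is one more tool, called after ">>>" as a command line: name --pt "numbers of a row" for each row, then --argument value for the rest. apply_moves: Moves the arm, as the interface text tells. Its arguments: {"type":"object","properties":{"increments":{"type":"array","items":{"type":"array","items":{"type":"number"}}},"grip_force":{"type":"number"}},"required":["increments"]}

```bash
mkdir -p pics; ls
cat > h.py <<'E'
import numpy as np, cv2
from plant import robot, eyes, spotter
from scipy.spatial.transform import Rotation as R
def Rm(o):
    o=np.array(o,float)
    if o.shape==(3,3): return o
    if o.size==4: return R.from_quat(o).as_matrix()
    return R.from_euler('xyz',o).as_matrix()
def world(m,px,d):
    K=np.array(m['intrinsics']); u,v=px
    x=(u-K[0,2])/K[0,0]*d; y=(v-K[1,2])/K[1,1]*d
    return Rm(m['orientation'])@np.array([x,-y,-d])+np.array(m['position'])
def cloud(m,D):
    K=np.array(m['intrinsics']); v,u=np.mgrid[:D.shape[0],:D.shape[1]]
    P=np.stack([(u-K[0,2])/K[0,0]*D,-(v-K[1,2])/K[1,1]*D,-D],-1)
    return P@Rm(m['orientation']).T+np.array(m['position'])
def proj(m,p):
    K=np.array(m['intrinsics']); c=Rm(m['orientation']).T@(np.array(p)-m['position'])
    return K[0,0]*c[0]/-c[2]+K[0,2], K[1,1]*(-c[1])/-c[2]+K[1,2]
E
python3 - <<'E'
from h import *
np.set_printoptions(precision=4,suppress=True)
print(robot.observe(), robot.nose_length)
for c in ["scene","side","wrist"]:
    m=eyes.camera_model(c); print(c,m)
    p,d=eyes.grab_frame(c); cv2.imwrite(f'pics/{c}0.png',p[:,:,::-1]); np.save(f'{c}0.npy',d)
    for l in ["basket_button_top","basket_lid_edge"]:
        for r in spotter.pinpoint(c,l)[:3]:
            u,v=r['position']; dd=d[int(np.clip(round(v),0,419)),int(np.clip(round(u),0,559))]
            print(l,r, dd, world(m,(u,v),dd))
E
```

```text
pics
{'t': 0.0, 'joint_positions': array([-1.3729,  0.4695, -0.0486,  1.5337,  0.0241,  1.141 , -0.0823]), 'qd': array([-0.0007,  0.001 , -0.0015,  0.001 ,  0.0017, -0.    , -0.    ]), 'joint_torque': array([  0.0006, -51.033 ,  -0.0463, -23.7701,   0.0108,   0.0078,
        -0.    ]), 'tcp_pos': array([0.1516, 0.6572, 0.2382]), 'tcp_rot': array([-3.1396,  0.0001,  2.9148]), 'ft_force': array([ 0.2778, -0.5825, -0.083 ]), 'torque': array([0.0005, 0.0004, 0.0299]), 'grip_width': 0.08525919276905003} 0.008
scene {'intrinsics': array([[425.7246,   0.    , 276.4369],
       [  0.    , 425.7246, 214.2199],
       [  0.    ,   0.    ,   1.    ]]), 'position': array([ 1.1399, -0.0168,  0.6411]), 'orientation': array([0.8866, 0.0024, 1.5396])}
basket_button_top {'position': [401.2, 182.7], 'p': 0.49} 0.833175 [0.4632 0.2474 0.1617]
basket_lid_edge {'position': [399.0, 195.0], 'p': 0.76} 0.82082444 [0.488  0.2388 0.1505]
side {'intrinsics': array([[508.2221,   0.    , 284.1522],
       [  0.    , 508.2221, 212.3193],
       [  0.    ,   0.    ,   1.    ]]), 'position': array([ 0.2734, -0.7011,  0.8653]), 'orientation': array([ 0.8014, -0.0214, -0.3774])}
basket_button_top {'position': [203.6, 147.0], 'p': 0.4} 1.1612139 [0.4619 0.2332 0.1609]
basket_lid_edge {'position': [212.2, 153.3], 'p': 0.9} 1.1696995 [0.4782 0.2233 0.1458]
wrist {'intrinsics': array([[378.1442,   0.    , 279.4789],
       [  0.    , 378.1442, 209.3047],
       [  0.    ,   0.    ,   1.    ]]), 'position': array([0.0851, 0.6729, 0.374 ]), 'orientation': array([-0.2705, -0.0005,  1.3446])}
```

View pics/scene0.png

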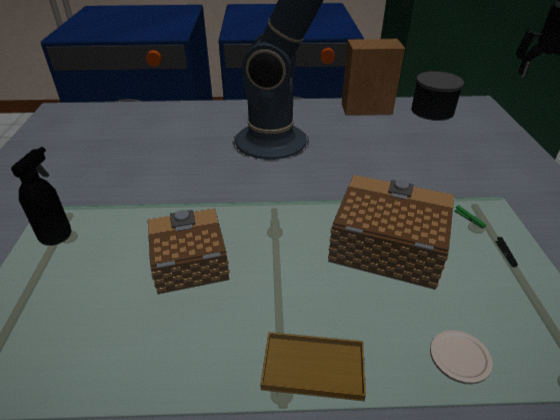

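View pics/side0.png

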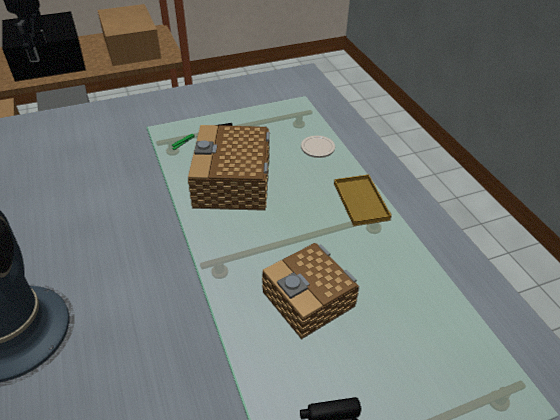

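Run:
```python
from h import *
np.set_printoptions(precision=4,suppress=True)
for c in ["scene","side"]:
    m=eyes.camera_model(c); P=cloud(m,np.load(c+'0.npy')).reshape(-1,3)
    s=P[(abs(P[:,2]-.146)<.005)&(P[:,0]>.35)&(P[:,0]<.8)&(P[:,1]>.05)&(P[:,1]<.45)]
    print(c,len(s),np.median(s[:,2]),cv2.minAreaRect(s[:,:2].astype(np.float32)*1000)); print(cv2.boxPoints(cv2.minAreaRect(s[:,:2].astype(np.float32)*1000)))
    b=P[(abs(P[:,2]-.161)<.0035)&(P[:,0]>.40)&(P[:,0]<.56)&(P[:,1]>.1)&(P[:,1]<.4)]
    print('btn',len(b),b.mean(0),b.min(0),b.max(0),cv2.minEnclosingCircle(b[:,:2].astype(np.float32)*1000))
    b=P[(P[:,2]>.151)&(P[:,2]<.157)&(P[:,0]>.40)&(P[:,0]<.56)&(P[:,1]>.1)&(P[:,1]<.4)]
    print('housing',len(b),np.median(b,0),cv2.minAreaRect(b[:,:2].astype(np.float32)*1000))
    # glass & small
    b=P[(abs(P[:,2]-.121)<.005)&(P[:,0]>.35)&(P[:,0]<.8)&(P[:,1]>-.4)&(P[:,1]<.05)]
    print('small',len(b),cv2.minAreaRect(b[:,:2].astype(np.float32)*1000))
```

```text
scene 5939 0.14599870500700818 ((525.3980102539062, 223.18133544921875), (200.05255126953125, 174.8302459716797), 67.01496887207031)
[[405.8637 165.2313]
 [566.8137  96.9617]
 [644.9323 281.1314]
 [483.9824 349.401 ]]
btn 112 [0.4684 0.2464 0.1612] [0.4512 0.2334 0.1576] [0.4814 0.2606 0.164 ] ((466.27490234375, 248.55496215820312), 15.6071138381958)
housing 192 [0.4769 0.2431 0.1537] ((471.14495849609375, 245.72207641601562), (43.70395278930664, 49.89305877685547), 68.0040283203125)
small 3185 ((557.6083374023438, -167.3377685546875), (134.88247680664062, 130.01126098632812), 13.479849815368652)
side 3640 0.14511961135016999 ((523.1204833984375, 221.38616943359375), (206.44125366210938, 172.4835662841797), 67.47109985351562)
[[403.9112 159.0862]
 [563.2319  92.9992]
 [642.3298 283.6862]
 [483.009  349.7731]]
btn 76 [0.4642 0.2444 0.1605] [0.4515 0.2319 0.1577] [0.4779 0.2591 0.1635] ((463.9229736328125, 245.06399536132812), 14.103094100952148)
housing 130 [0.4631 0.2361 0.153 ] ((465.1544189453125, 245.33082580566406), (48.74482345581055, 40.651973724365234), 67.54560089111328)
small 3429 ((555.5886840820312, -169.03494262695312), (134.52432250976562, 132.21878051757812), 13.511858940124512)
```

The larger basket is the one at y≈+0.24. Its button top is at about (0.4655, 0.2455, 0.162), with the basket x axis at yaw ≈ −0.40. The measured heights and the 200 x 172 mm size match the data given. Next I shut the fingers and move above the button.

>>> apply_moves --pt "0 0 -0.0108 0.0196 -0.0257 0 0" --pt "0 0 -0.0108 0.0196 -0.0257 0 0" --pt "0 0 -0.0108 0.0196 -0.0257 0 0" --pt "0 0 -0.0108 0.0196 -0.0257 0 0" --pt "0 0 -0.0108 0.0196 -0.0257 0 0" --pt "0 0 -0.0108 0.0196 -0.0257 0 0" --pt "0 0 -0.0108 0.0196 -0.0257 0 0" --pt "0 0 -0.0108 0.0196 -0.0257 0 0" --pt "0 0 -0.0108 0.0196 -0.0257 0 0" --pt "0 0 -0.0108 0.0196 -0.0257 0 0" --pt "0 0 -0.0108 0.0196 -0.0257 0 0" --pt "0 0 -0.0108 0.0196 -0.0257 0 0" --pt "0 0 -0.0108 0.0196 -0.0257 0 0" --pt "0 0 -0.0108 0.0196 -0.0257 0 0" --pt "0 0 -0.0108 0.0196 -0.0257 0 0" --pt "0 0 -0.0108 0.0196 -0.0257 0 0" --pt "0 0 0 0 0 -0.02 0" --pt "0 0 0 0 0 -0.01 0" --pt "0 0 0 0 0 0 0" --pt "0 0 0 0 0 0 0"

```text
t: 2.45
tcp_pos: [0.4649, 0.2475, 0.2094]
tcp_rot: [3.141, -0.0, 2.744]
ft_force: [-0.3, 0.1, 0.3]
grip_width: -0.0001
```

Run:
```python
from h import *
np.set_printoptions(precision=4,suppress=True)
print(robot.observe())
for c in ["wrist","scene"]:
    m=eyes.camera_model(c)
    p,d=eyes.grab_frame(c)
    P=cloud(m,d).reshape(-1,3)
    for r in spotter.pinpoint(c,"basket_button_top")[:2]:
        u,v=r['position']; print(c,r,world(m,(u,v),d[int(v),int(u)]))
    q=proj(m,[.4655,.2455,.162]); print(q)
    b=P[(abs(P[:,2]-.161)<.004)&(abs(P[:,0]-.4655)<.03)&(abs(P[:,1]-.2455)<.03)]
    print(len(b),b.mean(0),cv2.minEnclosingCircle(b[:,:2].astype(np.float32)*1000))
    cv2.imwrite(f'pics/{c}1.png',p[:,:,::-1])
```

```text
{'t': 2.45, 'joint_positions': array([-0.7275,  0.2569,  0.1901,  1.9281, -0.059 ,  0.962 ,  0.6632]), 'qd': array([-0.003 , -0.0085,  0.0036, -0.0142,  0.0007, -0.0013,  0.0005]), 'joint_torque': array([  0.2417, -35.5117,   1.5672, -20.9905,   0.017 ,   0.0212,
         0.0001]), 'tcp_pos': array([0.4649, 0.2475, 0.2094]), 'tcp_rot': array([ 3.1415, -0.0004,  2.7438]), 'ft_force': array([-0.3018,  0.0927,  0.3229]), 'torque': array([-0.0191, -0.0128, -0.0085]), 'grip_width': -8.379834693833583e-05}
wrist {'position': [283.2, 241.2], 'p': 0.66} [0.4645 0.2497 0.1632]
(np.float64(276.3457077030769), np.float64(245.18791704269785))
1863 [0.4619 0.2496 0.1621] ((464.4976501464844, 248.56422424316406), 14.002824783325195)
scene {'position': [405.2, 181.0], 'p': 0.54} [0.4606 0.2556 0.1638]
(np.float64(400.5542869126111), np.float64(183.2996160608))
116 [0.4689 0.2466 0.1612] ((466.7477722167969, 247.09176635742188), 14.802630424499512)
```

View pics/wrist1.png

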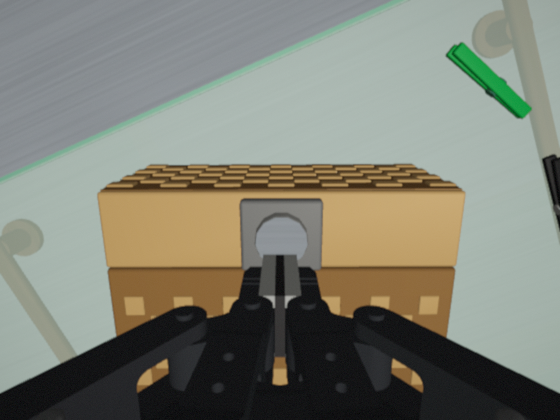

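>>> apply_moves --pt "0 0 0 0 0.0005 -0.01 0" --pt "0 0 0 0 0 -0.01 0" --pt "0 0 0 0 0 -0.008 0" --pt "0 0 0 0 0 -0.005 0" --pt "0 0 0 0 0 -0.003 0" --pt "0 0 0 0 0 0 0"

```text
t: 3.25
tcp_pos: [0.4652, 0.2469, 0.1728]
tcp_rot: [-3.141, -0.001, 2.742]
ft_force: [0.4, -0.3, 0.4]
grip_width: -0.0001
```

The wrist view shows the button at pixel (282,240), with the shut fingertips lined up on it. I'll press in small steps.

>>> apply_moves --pt "0 0 0 0 0 -0.0015 0" --pt "0 0 0 0 0 -0.0015 0" --pt "0 0 0 0 0 -0.001 0" --pt "0 0 0 0 0 -0.001 0" --pt "0 0 0 0 0 -0.001 0" --pt "0 0 0 0 0 0 0"

```text
t: 3.85
tcp_pos: [0.4655, 0.2471, 0.1675]
tcp_rot: [3.141, 0.0, 2.742]
ft_force: [-0.9, -0.4, 1.8]
grip_width: 0.0002
```

>>> apply_moves --pt "0 0 0 0 0 -0.001 0" --pt "0 0 0 0 0 -0.001 0" --pt "0 0 0 0 0 -0.001 0" --pt "0 0 0 0 0 -0.001 0" --pt "0 0 0 0 0 -0.0005 0" --pt "0 0 0 0 0 0 0" --pt "0 0 0 0 0 0 0"

```text
t: 4.55
tcp_pos: [0.4656, 0.2471, 0.164]
tcp_rot: [3.141, 0.0, 2.742]
ft_force: [-2.9, -2.2, 10.6]
grip_width: 0.0001
```

Run:
```python
from h import *
p,d=eyes.grab_frame("side"); cv2.imwrite('pics/side2.png',p[:,:,::-1])
```

```text
(no output)
```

View pics/side2.png

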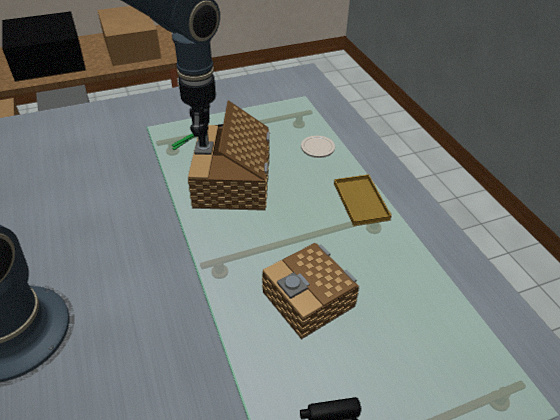

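The lid has popped up. I'll lift off the button and let the lid settle, then measure its angle.

>>> apply_moves --pt "0 0 0 0 0 0.005 0" --pt "0 0 0 0 0 0.01 0" --pt "0 0 0 0 0 0.01 0" --pt "0 0 0 0 0 0.01 0" --pt "0 0 0 0 0 0.005 0" --pt "0 0 0 0 0 0 0" --pt "0 0 0 0 0 0 0" --pt "0 0 0 0 0 0 0"

```text
t: 5.4
tcp_pos: [0.465, 0.2469, 0.2024]
tcp_rot: [-3.141, -0.001, 2.742]
ft_force: [-0.6, -0.7, 0.0]
grip_width: 0.0001
```

```bash
cat > lid.py <<'E'
from h import *
import sys
np.set_printoptions(precision=4,suppress=True)
B=np.array([.465,.2475,.162]); ex=np.array([.921,-.389,0]); ey=np.array([.389,.921,0])
def local(P): Q=P-B; return np.stack([Q@ex,Q@ey,Q[...,2]],-1)
tag=sys.argv[1]
o=robot.observe(); print(o['t'],'tip local',local(o['tcp_pos'])-[0,0,.008],o['ft_force'])
for c in ["scene","side"]:
    m=eyes.camera_model(c); p,d=eyes.grab_frame(c); cv2.imwrite(f'pics/{c}_{tag}.png',p[:,:,::-1])
    Q=local(cloud(m,d).reshape(-1,3))
    # lid points: above basket top, behind finger column, within width away from gripper
    s=Q[(Q[:,2]>.0)&(Q[:,2]<.13)&(abs(Q[:,1])<.098)&(abs(Q[:,1])>.05)&(Q[:,0]>.03)&(Q[:,0]<.2)]
    if len(s)<30: print(c,len(s)); continue
    for w in ((1,),):
        a=s[:,[0,2]]; mu=a.mean(0); v=np.linalg.svd(a-mu,full_matrices=False)[2][0]
        v=v*np.sign(v[1]); res=np.std((a-mu)@[-v[1],v[0]])
        print(c,len(s),'theta',np.arctan2(v[1],-v[0]),'res',res,'xrange',s[:,0].min(),s[:,0].max(),'zmax',np.percentile(s[:,2],99),'mu',mu)
    for r in spotter.pinpoint(c,"basket_lid_edge")[:1]:
        u,v=r['position']; print(r, local(world(m,(u,v),d[int(v),int(u)])))
E
python3 lid.py a
```

```text
5.4 tip local [ 0.0003 -0.0006  0.0324] [-0.6449 -0.6714  0.0259]
scene 3175 theta 0.8579568714631931 res 0.0013546495562306326 xrange 0.06629434709068213 0.1363792130705785 zmax 0.07152171858990043 mu [0.1007 0.0363]
{'position': [406.3, 169.5], 'p': 0.79} [0.0131 0.0034 0.0405]
side 832 theta 0.8575037856291351 res 0.001250773416111971 xrange 0.06512669603187618 0.1336925980984043 zmax 0.07202652120755731 mu [0.098  0.0384]
{'position': [229.2, 118.9], 'p': 0.66} [ 0.0266  0.2714 -0.1146]
```

View pics/side_a.png

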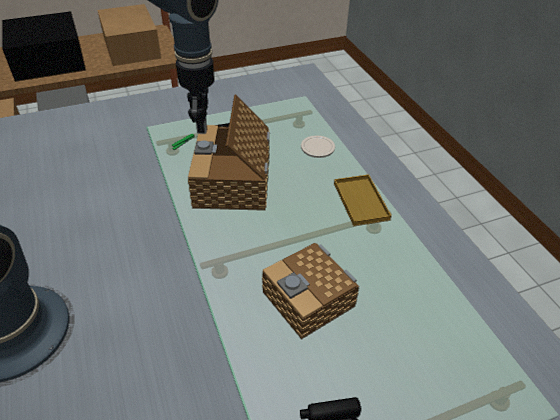

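Lid settled at about 0.86, measured the same by both cameras. I'll raise the tip to just below the free edge, then push back slowly.

>>> apply_moves --pt "0 0 0 0.0092 -0.0039 0.0045 0" --pt "0 0 0 0.0092 -0.0039 0.0045 0" --pt "0 0 0 0.0092 -0.0039 0.0045 0" --pt "0 0 0 0.0092 -0.0039 0.0045 0" --pt "0 0 0 0.0037 -0.0016 0.001 0" --pt "0 0 0 0.0037 -0.0016 0.001 0" --pt "0 0 0 0.0037 -0.0016 0.001 0" --pt "0 0 0 0.0037 -0.0016 0.001 0" --pt "0 0 0 0.0037 -0.0016 0.001 0" --pt "0 0 0 0.0037 -0.0016 0.001 0" --pt "0 0 0 0.0037 -0.0016 0.001 0" --pt "0 0 0 0.0037 -0.0016 0.001 0" --pt "0 0 0 0.0037 -0.0016 0.001 0" --pt "0 0 0 0.0037 -0.0016 0.001 0" --pt "0 0 0 0 0 0 0"

```text
t: 7.1
tcp_pos: [0.5399, 0.215, 0.231]
tcp_rot: [3.141, 0.001, 2.741]
ft_force: [-0.4, 1.2, -0.6]
grip_width: 0.0003
```

```bash
python3 lid.py b
```

```text
7.1 tip local [ 0.0816 -0.0008  0.061 ] [-0.4462  1.161  -0.6367]
scene 3411 theta 1.1456193852341137 res 0.0013486633584580137 xrange 0.0949487998504251 0.14321337908793166 zmax 0.08898778141704929 mu [0.119  0.0462]
{'position': [401.6, 169.2], 'p': 0.76} [ 0.0929 -0.0023  0.0885]
side 612 theta 1.135127587635017 res 0.001288577520446398 xrange 0.08991776013443681 0.1404331798219377 zmax 0.08924930205176596 mu [0.1162 0.0494]
{'position': [243.4, 112.1], 'p': 0.76} [ 0.0956 -0.0006  0.0866]
```

View pics/side_b.png

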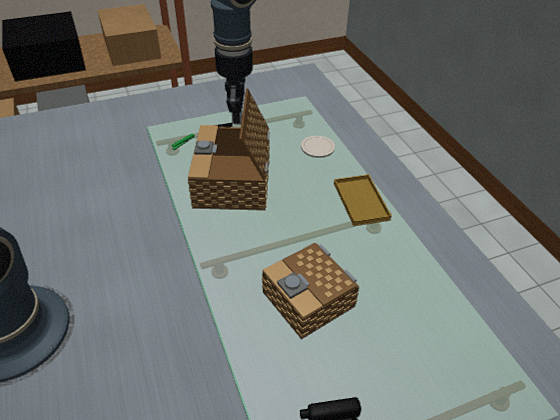

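The lid follows the finger and is now at about 1.14. Continuing to upright.

>>> apply_moves --pt "0 0 0 0.0037 -0.0016 0.0006 0" --pt "0 0 0 0.0037 -0.0016 0.0006 0" --pt "0 0 0 0.0037 -0.0016 0.0006 0" --pt "0 0 0 0.0037 -0.0016 0.0006 0" --pt "0 0 0 0.0037 -0.0016 0.0006 0" --pt "0 0 0 0.0037 -0.0016 0.0006 0" --pt "0 0 0 0.0037 -0.0016 0.0006 0" --pt "0 0 0 0.0037 -0.0016 0.0006 0" --pt "0 0 0 0.0037 -0.0016 0.0006 0" --pt "0 0 0 0.0037 -0.0016 0.0006 0" --pt "0 0 0 0.0037 -0.0016 0.0006 0" --pt "0 0 0 0.0037 -0.0016 0.0006 0" --pt "0 0 0 0.0018 -0.0008 0 0" --pt "0 0 0 0.0018 -0.0008 0 0" --pt "0 0 0 0.0018 -0.0008 0 0" --pt "0 0 0 0 0 0 0"

```text
t: 8.9
tcp_pos: [0.5892, 0.1937, 0.238]
tcp_rot: [3.142, 0.0, 2.742]
ft_force: [-0.3, 0.6, 0.5]
grip_width: 0.0001
```

```bash
python3 lid.py c
```

```text
8.9 tip local [ 0.1353 -0.0013  0.068 ] [-0.3304  0.6494  0.4726]
scene 2968 theta 1.6100758542319993 res 0.0012366359998010905 xrange 0.1469192752507635 0.15728104690523328 zmax 0.0978198408488791 mu [0.1524 0.0529]
{'position': [397.8, 182.9], 'p': 0.69} [ 0.1471 -0.0017  0.0963]
side 104 theta 1.5976188374850677 res 0.0018934758466624822 xrange 0.14504188976117524 0.15380676526606893 zmax 0.09870799724529221 mu [0.151 0.077]
{'position': [266.4, 106.6], 'p': 0.62} [ 0.1479 -0.0411  0.128 ]
```

View pics/scene_c.png

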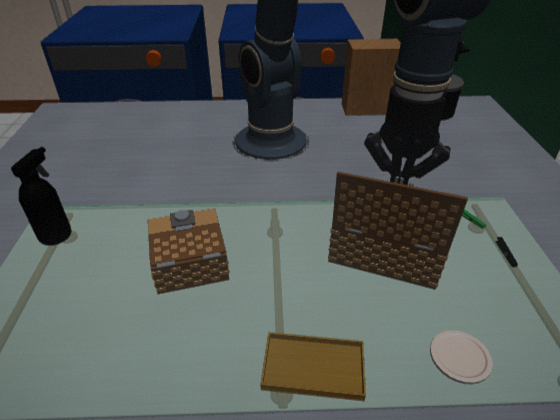

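>>> apply_moves --pt "0 0 0 0.0018 -0.0008 0 0" --pt "0 0 0 0.0018 -0.0008 0 0" --pt "0 0 0 0.0018 -0.0008 0 0" --pt "0 0 0 0.0018 -0.0008 0 0" --pt "0 0 0 0.0018 -0.0008 0 0" --pt "0 0 0 0.0009 -0.0004 0 0" --pt "0 0 0 0 0 0 0"

```text
t: 9.8
tcp_pos: [0.5991, 0.1892, 0.2381]
tcp_rot: [3.142, 0.0, 2.742]
ft_force: [0.5, 0.6, 0.1]
grip_width: 0.0
```

>>> apply_moves --pt "0 0 0 0.0009 -0.0004 0 0" --pt "0 0 0 0.0009 -0.0004 0 0" --pt "0 0 0 0 0 0 0"

```text
t: 10.1
tcp_pos: [0.6007, 0.1886, 0.238]
tcp_rot: [3.141, 0.0, 2.742]
ft_force: [0.4, 0.0, 0.9]
grip_width: 0.0002
```

```bash
python3 lid.py d
```

```text
10.1 tip local [ 0.1479 -0.0014  0.068 ] [0.4271 0.0064 0.9494]
scene 2658 theta 1.7403261265030983 res 0.0011888427918126567 xrange 0.15122730896416955 0.17227010524982758 zmax 0.0959306473259043 mu [0.1625 0.0526]
{'position': [398.5, 188.9], 'p': 0.73} [0.1614 0.0018 0.0954]
side 178 theta 1.7677421224777965 res 0.0018629812224452327 xrange 0.146348955895316 0.16929748593183316 zmax 0.0966123744359819 mu [0.1597 0.0634]
{'position': [275.0, 110.2], 'p': 0.65} [ 0.1646 -0.0019  0.0947]
```

>>> apply_moves --pt "0 0 0 0.0009 -0.0004 0 0" --pt "0 0 0 0.0009 -0.0004 0 0" --pt "0 0 0 0 0 0 0"

```text
t: 10.6
tcp_pos: [0.602, 0.1881, 0.2379]
tcp_rot: [-3.141, -0.001, 2.742]
ft_force: [-1.3, 1.4, 0.3]
grip_width: 0.0001
```

>>> apply_moves --pt "0 0 0 0.0009 -0.0004 0 0" --pt "0 0 0 0 0 0 0"

```text
t: 10.8
tcp_pos: [0.6027, 0.1878, 0.2377]
tcp_rot: [-3.141, -0.002, 2.742]
ft_force: [-3.8, 1.0, -0.4]
grip_width: 0.0
```

>>> apply_moves --pt "0 0 0 0.0009 -0.0004 0 0" --pt "0 0 0 0 0 0 0"

```text
t: 11.0
tcp_pos: [0.6035, 0.1874, 0.2376]
tcp_rot: [-3.141, -0.002, 2.742]
ft_force: [-4.0, 0.8, -0.1]
grip_width: 0.0003
```

The force has risen to about 4 N, so the lid is on its stop. I'll back away slowly, moving forward (−ex) and up.

>>> apply_moves --pt "0 0 0 -0.0018 0.0008 0 0" --pt "0 0 0 -0.0018 0.0008 0 0" --pt "0 0 0 -0.0037 0.0016 0 0" --pt "0 0 0 -0.0092 0.0039 0 0" --pt "0 0 0 -0.0184 0.0078 0.005 0" --pt "0 0 0 -0.0184 0.0078 0.01 0" --pt "0 0 0 -0.0184 0.0078 0.01 0" --pt "0 0 0 -0.0184 0.0078 0.01 0" --pt "0 0 0 -0.0184 0.0078 0.01 0" --pt "0 0 0 -0.01 0.02 0.01 0" --pt "0 0 0 -0.01 0.02 0.01 0" --pt "0 0 0 0 0.02 0.01 0" --pt "0 0 0 0 0.02 0 0" --pt "0 0 0 0 0.02 0 0" --pt "0 0 0 0 0 0 0" --pt "0 0 0 0 0 0 0"

```text
t: 12.6
tcp_pos: [0.4754, 0.333, 0.3121]
tcp_rot: [-3.14, -0.0, 2.742]
ft_force: [0.3, -0.3, -0.6]
grip_width: 0.0001
```

```bash
python3 lid.py e
```

```text
12.6 tip local [-0.0236  0.0828  0.1421] [ 0.254  -0.3463 -0.5614]
scene 2641 theta 1.7478793976669749 res 0.001183932476610192 xrange 0.1513159150689551 0.172582086294615 zmax 0.09560091574704112 mu [0.1629 0.0524]
{'position': [397.5, 191.0], 'p': 0.66} [0.167  0.0012 0.095 ]
side 227 theta 1.7818583907714312 res 0.0016966867013699935 xrange 0.14655454282856145 0.17007046137318824 zmax 0.09636156193897841 mu [0.1594 0.0623]
{'position': [276.6, 109.8], 'p': 0.63} [0.168  0.0015 0.0937]
```

View pics/side_e.png

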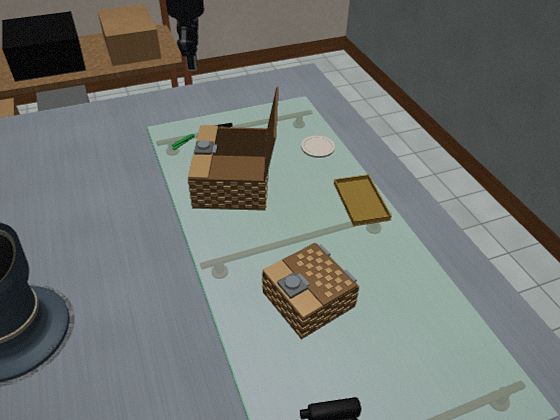

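View pics/scene_e.png

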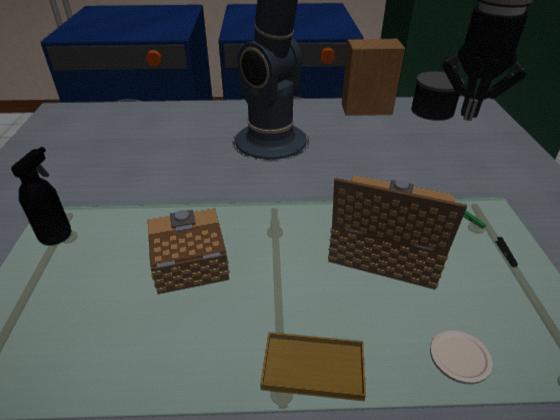

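The lid stands open at about 1.75 with the robot clear of it, and the small basket is still shut. Handing in.

```bash
python3 -c "
from plant import robot
print(robot.close_job())"
```

```text
the job is handed in; nothing more can be done
None
```

The larger basket's lid is fully open at its stop, the smaller basket is still shut, and I handed the job in at about 13 s.

- **Pressing the button:** I pressed it with the closed fingertips, reading about 11 N at the wrist at most. The lid popped up and settled at about 0.86 rad.
- **Opening the lid:** I pushed slowly on its edge and underside until the force rose to about 4 N, which showed it was on the stop. I then backed away without touching it again.
- **Last checks:** With the robot clear, the lid measured 1.748 rad in the scene camera and 1.78 in the side camera. The side view sees the lid almost edge-on with few points, so I trust it less; the stop is at 1.75. Both pictures show the small basket closed, and nothing fell.
- **Disagreements:** Right after the pop-up, the network's lid-edge points were wrong in both cameras. I took the angles from plane fits to the depth data instead.

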